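Switch off and open a light-curing unit, then unload the dental model

ROBOT

A 6-joint arm with a two-finger parallel gripper is mounted at the origin on a cart in front of the work surface, level with it; the furniture and walls round the work are solid. World frame = base frame: x ahead of the robot, y to its left, z up, the work surface at z = 0. Lengths are in m, angles in degrees, forces in N, time in s.
With the tool pointing down it reaches from about 0.4 to 0.825 m from the base axis. Payload 7 kg.
Tool frame: the origin (TCP) lies at the very end of the fingers, on their centre line; the grasp point (between the pads) lies 19 mm behind it; z points along the fingers, y is the line along which they close (so a half turn about z gives the same grasp; the last joint's range is limited). The gripper opens to 88 mm and grips with 3 to 60 N. Pads are 19 mm wide; open, the fingers measure 130 mm over their backs; the gripper's body (78 mm by 193 mm) begins 47 mm behind the grasp point.
Start: joints at [85.09, 20.546, 0.682, 0, -70.136, -16.507], TCP at [0.246, 0.628, 0.227] pointing down, gripper open.
Joint ranges: [-176.03, 176.03], [-82.01, 121.73], [-58.28, 71.71], [-173.87, 95.51], [-174.79, -0.11], [-173.66, 173.66]. Speed limits (degrees/s): [136.94, 136.94, 172.46, 180, 180, 180].

INTERFACE

Orientations are given as [roll, pitch, yaw] about the fixed x, y, z axes, in that order (R = Rz(yaw) Ry(pitch) Rx(roll)).
In Python, from plant import ctrl, cams, workorder gives the robot as it stands.
- The arm moves only by the tool play_rows, never from a script. Its argument "motion" is a list of rows, each an object of numbers: "x", "y", "z": the shift along the tool's x, y, z normalised to -1 to 1, where 1 is 0.025 m; "rx", "ry", "rz": the turn, a rotation vector about the tool's x, y, z normalised to -1 to 1, where 1 is 4 degrees. A call has 1 to 20 rows; each row shifts and turns the commanded pose from where the row before left it, along the tool's axes as they then stand; what a row does not reach is not made up. A row lasts 1/8 s, in which the tool goes at most 62.5 mm and 10.7 degrees, less where a joint would pass 70% of its speed; a pose out of reach is approached as far as the arm can. A call with a number of a shift or a turn outside -1 to 1 is refused whole. A call with a gripper value outside its range is refused whole. "fingers" is the opening, from -1 (shut) to 1 (fully open), set as the call begins (left out, the last holds). The fingers move at their own pace and stop on an object; the grip force is fixed at half the most. Time passes only in rows, so rows that do not move let the fingers close. It gives the time, the measured TCP pose, the force, the opening and the grip force at its end, in the units of the state.
- ctrl.get_obs(): the state, without advancing time (a new reading comes with each control period).
- cams.snapshot(name): name is "scene" or "top" or "wrist"; returns the picture (480x640x3 uint8, blue, green, red); there is no depth.
- cams.get_calibration(name): a dict with "vertical_fov" (degrees; the focal length in pixels is half the picture's height over the tangent of half this angle, whatever the lens; pixels are square), "cx", "cy" (the principal point, pixels), "position" and "rotation" of the camera in the world. Camera axes: x right, y up, looking along -z (the intrinsics and any distortion apply to the point x, -y, -z); pixel columns grow to the right and rows downward; lengths in m; the calibration is good to about 2 mm. A picture is of the moment at which its call begins: read the wrist's pose just before it. get_calibration takes no time and is no camera call; for the wrist camera it gives the pose at the moment of the call.
- workorder.close_job(): hands the job in; it is judged then, once.
The state is a dict: "clock": time; "joint_pos": joint angles; "qvel": joint speeds; "tau": joint torques, N m; "tool_pos": TCP position; "orientation": TCP orientation; "force": force on the tool from outside, world axes, zero at the start; "moment": the same for the moment, N m; "opening": finger opening in m; "gripper_force": force on a finger pad.
Only numpy, scipy, OpenCV 4.12 (cv2) and the standard library are available. Lean on these libraries where they do the work, as an engineer would, in place of code of your own. Each camera call takes 0.05 s, during which the arm holds its last target. There are 200 camera calls.

TASK

The resin on the plaster tooth model in the light-curing unit has cured. First switch its lamp off by turning the small black inner knob (the timer) all the way back to zero without turning the broad grey ring round it, then swing the lid up and over past its balance point so that it rests open on its own, and let go of it. Then lift the model out and set it down upright, without dropping it, on the white mixing slab, lengthwise along the slab and not hanging over its edges, leaving the lid open and the other things on the bench where they stand.

Things in the scene. Friction and masses are not known exactly. Their poses are not given: they have to be found in the camera images.
- curing_unit: White light-curing unit, fixed. Origin on the bench under its chamber's centre; x to its back (hinge), y to its left; front (-x) roughly faces the robot. Chamber 170 (x) x 180 x 76 mm high, walls 12, inside 146 x 156; flat fixed turntable inside, 138 across, top at z = 30. Control pod on the right: x -65 to 85, y -90 to -197, top z = 42; coaxial control on it at x -10, y -144 mm.
- lid (a joint): Lid hinge, rad. 0 = shut and level; grows as the front edge rises; stop at 1.95 (leaning back). No latch or spring, slight friction: let go below about 1.5 it falls shut, beyond that it falls back on the stop and stays. White frame with amber window, 180 mm deep, 184 wide, 14 thick, about 0.4 kg; about 2 N at the handle lifts it.
- lid_handle (a point): Middle of the lid's handle: a smooth round steel bar, 12 mm thick, along the unit's y, in front of the lid and level with it (z = 84.5 mm when shut), 219.5 mm from the hinge line, free for 76 mm between its arms. Its axis is 40 mm ahead of the lid's edge and 42 mm ahead of the chamber's front wall. Moves with the lid; the bar can turn within closed fingers.
- lid_hinge (a point): Middle of the lid's hinge line at the chamber's rear rim: x = 92, z = 78 mm in the unit's frame; the line runs along the unit's y. Fixed to the unit.
- timer (a joint): Small inner knob (lamp timer), rad. 0 = zero, lamp off: white line at the red tick, toward the unit's front, at a firm stop. Grows clockwise seen from above, so turn it counter-clockwise to reach zero. Friction 0.03 N m, no spring.
- timer_top (a point): Centre of the top of the black inner knob, on the vertical axis of the coaxial control, z = 87.5 mm. Round, 31 mm across, 28 mm high, with a white line from centre to rim; it stands on the outer ring, whose top is 29 mm below this point. The nearest chamber wall and lid edge are 52 mm away, on the unit's left side.
- power_ring (a joint): The broad grey outer ring (lamp power), rad, grows clockwise seen from above. It has its own light friction (0.02 N m) and is not coupled to the knob; it must keep its setting.
- ring_mark (a point): Yellow mark on the outer ring's top, 26 mm from its axis, z = 58.5 mm. The ring is 60 mm in diameter and 14.5 mm high. Turns with the ring.
- model: Plaster tooth model, horseshoe-shaped, cream, 55 (x) x 68 (y) x 28 mm high, about 0.12 kg, loose, standing on the turntable. Origin: centre of its underside; z up; y along its long side. Only its base (the lower 14 mm, flanks upright) is firm to grasp; grasp across x, 55 mm.
- slab: White glazed mixing slab, 80 (x) x 120 (y) x 10 mm, 0.3 kg, loose on the bench. Origin: centre of its underside; y along its long side; top at z = 10 mm.
- bowl: Blue mixing bowl, bystander, 118 mm across, 60 mm high, origin centre of its underside.
- blue_bottle: White bottle with blue cap, bystander, 40 mm across, 85 mm high, origin centre of its underside.
- jar: Powder jar with ribbed white lid, bystander, 58 mm across, 66 mm high, origin centre of its underside.
- carton: Small carton, bystander, 55 x 75 x 30 mm, origin centre of its underside.
- pen: Red and white marker pen lying down, bystander, 17 x 135 x 16 mm, origin centre of its underside.
- other_model: A second plaster tooth model, standing on the bench, bystander, 55 x 68 x 28 mm, origin centre of its underside. Not the one to move.

How it is judged (in metres and radians):
On the way, in this order (a step that is already met when the one before it is completed fails the run):
1. the timer knob stands at zero while the lid is still shut (value of joint each of timer, lid below 0.1 rad), for 0.2 s.
2. the lid rests open against its stop with the gripper clear of its handle (value of joint timer below 0.1 rad and value of joint lid above 1.8 rad and velocity of joint lid between -0.1 and 0.1 rad/s and distance between the grasp point and lid_handle above 0.05 m), for 0.3 s.
3. the model stands on the slab, released (x of model in the frame of slab between -0.016 and 0.016 m and y of model in the frame of slab between -0.03 and 0.03 m and z of model in the frame of slab between 0.006 and 0.014 m and angle between the y axis of model and the y axis of slab, either way round below 0.26 rad and angle between model's own z axis and vertical below 0.08 rad and linear speed of model below 0.02 m/s and contact force between model and the fingers below 0.1 N), for 0.2 s.
At the end, for the whole second after the job is handed in: The timer knob is within 0.1 rad of zero; the lid rests open beyond 1.80 rad, not moving; the model stands upright on the slab's top, its centre within 16 mm of the slab's centre across it and 30 mm along it, its long side within 0.26 rad of the slab's long side, released and at rest (all of step 3 and value of joint timer below 0.1 rad and value of joint lid above 1.8 rad and velocity of joint lid between -0.1 and 0.1 rad/s); the robot touches nothing.
It fails at once if the outer ring is turned (its mark moves more than 5 mm) (distance of ring_mark from where it was at the start of the episode above 0.005 m).
It fails at once if the lid is lifted while the timer is not yet at zero (value of joint each of lid, timer above 0.15 rad).
It fails at once if the model is dropped (falls faster than 0.5 m/s out of the fingers) (linear speed of model above 0.5 m/s and contact force between model and the fingers below 0.1 N).
It fails at once if a bystander (blue mixing bowl, bottle with the blue cap, powder jar, small carton, marker pen, second plaster model) is moved more than 20 mm (distance of any of bowl, blue_bottle, jar, carton, pen, other_model from where it was at the start of the episode above 0.02 m).
It also fails if it takes over 67 s, if anything falls off the work surface, if the arm or the gripper's body presses on something with over 40 N, if the wrist force passes 120 N, or if a joint passes its speed limit or range.

## Working session

There is one attempt and no reset: what is moved stays moved. The work goes in short steps, Python scripts to look and compute and a tool call to move; the robot and the scene stay as the last step left them, time stands still between calls to the robot, and variables do not carry over. Pictures are saved under pics/ and viewed, at most 10 in all, crops included, and the job is handed in when it is done.

Besides the shell and the picture viewer there is one more tool, called after "Call:" as name([rows], argument=value, ...), one row to a line, values as JSON. play_rows: Moves the arm, as the interface text tells. Its arguments: {"type":"object","properties":{"motion":{"type":"array"},"fingers":{"type":"number"}},"required":["motion"]}

```bash
ls; mkdir -p pics; python3 - <<'E'
from plant import ctrl,cams
import cv2,json
print(ctrl.get_obs())
for n in("scene","top"):
    cv2.imwrite(f"pics/{n}0.png",cams.snapshot(n)); print(n,cams.get_calibration(n))
E
```

```text
pics
{'clock': 0.0, 'joint_pos': array([ 8.50872852e+01,  2.05912304e+01,  6.33576881e-01, -1.84155640e-02,
       -7.01361677e+01, -1.65074539e+01]), 'qvel': array([ 3.07208034e-02, -2.72705722e-03, -4.41185393e-02, -5.97723154e-02,
        7.41254798e-05,  2.14403609e-03]), 'tau': array([-2.74924656e-03, -5.82707191e+01,  2.93053919e+01,  6.99676126e+00,
        7.12816996e-03, -1.78567143e-04]), 'tool_pos': array([0.24636365, 0.62790888, 0.22562887]), 'orientation': array([ 1.79905127e+02, -1.00624669e-02, -2.14264319e+01]), 'force': array([ 0.8441715 , -0.01178348,  0.51037456]), 'moment': array([-0.00172765,  0.00117433,  0.03898196]), 'gripper_force': 0.0, 'opening': 0.08745387201990412}
scene {'vertical_fov': 43.40239950941108, 'cx': 317.7867819557795, 'cy': 242.19124033895093, 'position': array([ 0.05117602, -1.25810133,  1.17111202]), 'rotation': array([ 45.34641175,  -1.12255383, -24.66335332])}
top {'vertical_fov': 51.00569423318229, 'cx': 323.7031669750544, 'cy': 236.7079008381414, 'position': array([ 0.30486416, -0.2458278 ,  1.44540398]), 'rotation': array([  9.21575651,   0.61179445, -89.89595705])}
```

View pics/top0.png

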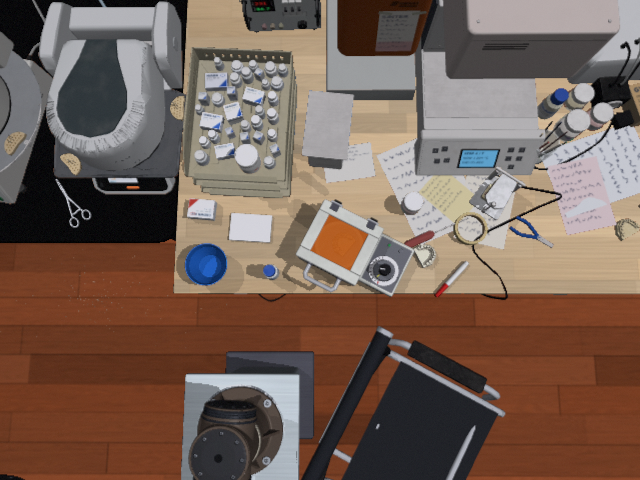

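View pics/scene0.png

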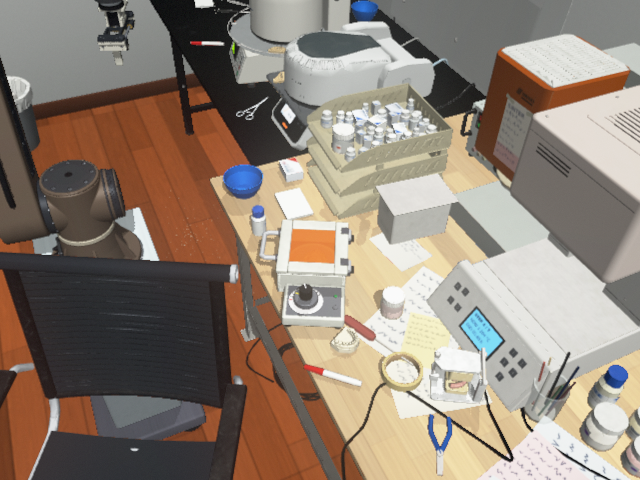

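```bash
cat > h.py <<'E'
import numpy as np,cv2
from scipy.spatial.transform import Rotation as R
from plant import cams,ctrl
def cam(n):
    c=cams.get_calibration(n); f=240/np.tan(np.radians(c['vertical_fov']/2))
    return f,c['cx'],c['cy'],np.array(c['position']),R.from_euler('xyz',c['rotation'],degrees=True).as_matrix()
def proj(C,p):
    f,cx,cy,P,M=C; q=(np.atleast_2d(p)-P)@M
    return np.c_[cx+f*q[:,0]/-q[:,2], cy-f*q[:,1]/-q[:,2]]
def ray(C,uv,z):
    f,cx,cy,P,M=C; uv=np.atleast_2d(np.array(uv,float))
    d=np.c_[(uv[:,0]-cx)/f,-(uv[:,1]-cy)/f,-np.ones(len(uv))]@M.T
    return P+d*((z-P[2])/d[:,2])[:,None]
E
python3 - <<'E'
from h import *
t=cam('top');s=cam('scene')
print(proj(t,[[0,0,0],[.246,.628,.227]]),proj(s,[[0,0,0],[.246,.628,.227]]))
print('top', ray(t,[[206,264],[270,271],[383,270],[411,203],[425,256],[452,278]],0))
im=cv2.imread('pics/top0.png');a=im[180:305,170:330];b=im[180:305,290:490]
cv2.imwrite('pics/c1.png',cv2.resize(im[185:310,285:445],None,fx=5,fy=4.8*1.0417,interpolation=cv2.INTER_CUBIC)[:600])
E
```

```text
[[239.54289178 430.72636961]
 [-36.4283015  342.60958042]] [[ 95.60981934 255.80694757]
 [121.66273354  55.29179409]]
top [[ 0.45935686  0.11037018  0.        ]
 [ 0.43922128 -0.07535981  0.        ]
 [ 0.44237069 -0.4007002   0.        ]
 [ 0.63968107 -0.48620081  0.        ]
 [ 0.48297207 -0.52247535  0.        ]
 [ 0.41955828 -0.59773167  0.        ]]
```

View pics/c1.png

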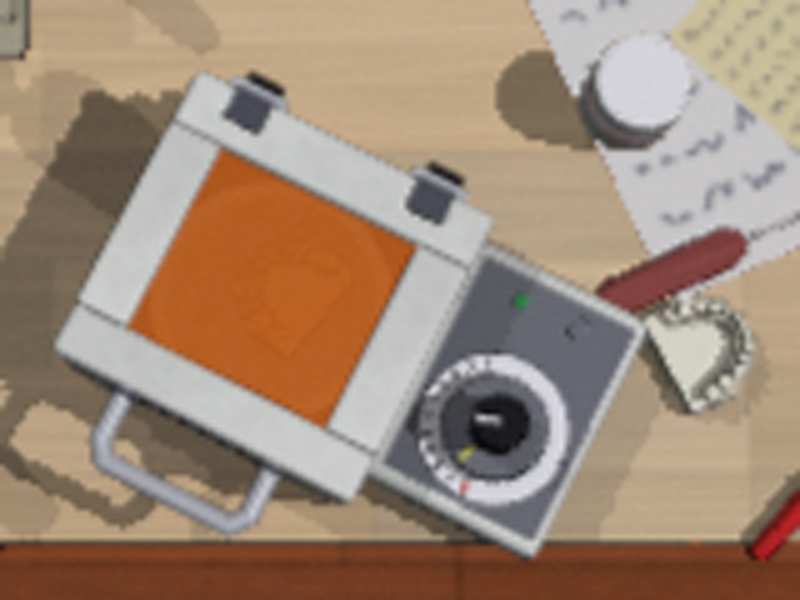

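```bash
cat > unit.py <<'E'
from h import *
t=cam('top')
c=np.array([[58,345],[350,502],[492,215],[200,72]])/5+[285,185]   # FL FR RR RL
P=ray(t,c,.0915)[:,:2]
L=np.array([[-.0875,.092],[-.0875,-.092],[.0925,-.092],[.0925,.092]])
A=L-L.mean(0);B=P-P.mean(0)
yaw=np.arctan2((A[:,0]*B[:,1]-A[:,1]*B[:,0]).sum(),(A*B).sum())
Rm=np.array([[np.cos(yaw),-np.sin(yaw)],[np.sin(yaw),np.cos(yaw)]])
o=P.mean(0)-Rm@L.mean(0)
U=lambda x,y:o+Rm@[x,y]
E
python3 - <<'E'
from unit import *
print('yaw',np.degrees(yaw),'o',o,'res mm',np.round((P-(L@Rm.T+o))*1e3,1))
print('sides',[np.linalg.norm(P[i]-P[(i+1)%4]) for i in range(4)])
kn=U(-.01,-.144); print('knob pred',kn,'meas',ray(t,np.array([498,423])/5+[285,185],.0875))
im=cv2.imread('pics/top0.png')
print('handle',U(-.1275,0),'meas',ray(t,np.array([[105,455],[235,525]])/5+[285,185],.0845).mean(0))
# white line: bright px near knob
u,v=proj(t,[[*kn,.0875]])[0]; print('knob px',u,v)
g=cv2.cvtColor(im,cv2.COLOR_BGR2GRAY)
print(g[int(v)-6:int(v)+7,int(u)-8:int(u)+8])
red=proj(t,[[*U(-.01-.037,-.144),.043]]);print('red tick pred px',red)
# slab
h=cv2.cvtColor(im,cv2.COLOR_BGR2HSV)
m=((h[...,1]<30)&(h[...,2]>200)).astype(np.uint8);k=np.zeros_like(m);k[205:250,222:280]=1
cs=max(cv2.findContours(m*k,0,1)[0],key=cv2.contourArea);r=cv2.minAreaRect(cs);b=cv2.boxPoints(r)
W=ray(t,b,.01);print('slab',r,W,W.mean(0),[np.linalg.norm(W[i]-W[(i+1)%4]) for i in range(4)],[np.degrees(np.arctan2(*(W[(i+1)%4]-W[i])[[1,0]])) for i in range(4)])
E
```

```text
yaw -27.14152713617688 o [ 0.5094304  -0.27411032] res mm [[ 3.5 -5.2]
 [ 2.6  0.9]
 [-1.2  4.2]
 [-4.9  0.1]]
sides [np.float64(0.1789993038180491), np.float64(0.17513615732569662), np.float64(0.1786024129962286), np.float64(0.1701654382250232)]
knob pred [ 0.43484022 -0.39769149] meas [[ 0.43513339 -0.39566166  0.0875    ]]
handle [ 0.3959704 -0.2159461] meas [ 0.39905258 -0.21833525  0.0845    ]
knob px 385.3540372982598 269.70882352009
[[ 63  97 104 103 103 104  91  73  80  85 101 105 103 102 126 180]
 [ 62  71  73  73  70  55  49  38  43  45  60  81  99 104 103 134]
 [ 63  64  62  46  33  29  28  26  27  26  30  40  64  98 104 105]
 [ 64  64  50  30  25  26  29  26  29  28  28  27  31  82 101 103]
 [ 61  61  54  60  40  23  26  26  26  29  27  28  27  60  97 105]
 [ 65  68  50 138 184 160 151 118  56  26  30  28  27  31  95 106]
 [ 64  57  33  75 102 103 103 115  62  28  27  28  27  38  88  95]
 [ 64  53  24  27  30  38  42  57  37  27  27  29  30  40  85  93]
 [ 63  44  18  16  25  29  26  26  29  27  28  29  27  48  87  95]
 [ 64  58  31  12  22  26  26  25  28  26  27  29  21  66  88  94]
 [ 64  64  42  16  10  20  26  26  30  28  33  27  75  89  92  93]
 [ 65  84  87  49  22  14  13  18  24  14  47  60  88  93  92 103]
 [130 153 117  96  86  54  30  19  19  42  81  88  92  92  93  97]]
red tick pred px [[377.71864569 283.04956766]]
slab ((250.00445556640625, 226.93365478515625), (40.84267044067383, 26.47456169128418), 3.8140745162963867) [[ 0.53163054  0.04477875  0.01      ]
 [ 0.60970354  0.0421335   0.01      ]
 [ 0.60156551 -0.07712756  0.01      ]
 [ 0.52369827 -0.07347588  0.01      ]] [ 0.56664946 -0.0159228   0.01      ] [np.float64(0.07811780093866806), np.float64(0.11953839676139646), np.float64(0.07795282262564078), np.float64(0.11852036605298773)] [np.float64(-1.9405342615898855), np.float64(-93.90364562292993), np.float64(177.31501093210449), np.float64(86.16246873207328)]
```

Call:
play_rows([
  {"x":0.82,"y":1},
  {"x":0.82,"y":1},
  {"x":0.82,"y":1},
  {"x":0.82,"y":1},
  {"x":0.82,"y":1},
  {"x":0.82,"y":1},
  {"x":0.82,"y":1},
  {"x":0.82,"y":1},
  {"x":0.82,"y":1},
  {"x":0.82,"y":1},
  {"x":0.82,"y":1},
  {"x":0.82,"y":1},
  {"x":0.82,"y":1},
  {"x":0.82,"y":1},
  {"x":0.82,"y":1},
  {"x":0.82,"y":1},
  {"x":0.82,"y":1},
  {"x":0.82,"y":1},
  {"x":0.82,"y":1},
  {"x":0.82,"y":1},
], fingers=1)

```text
$.motion[0]: bad value
```

Call:
play_rows([
  {"x":0.82,"y":1},
  {"x":0.82,"y":1},
  {"x":0.82,"y":1},
  {"x":0.82,"y":1},
  {"x":0.22,"y":1},
  {"x":0.22,"y":1},
  {"x":0.22,"y":1},
  {"x":0.22,"y":1},
  {"x":0.22,"y":1},
  {"x":0.22,"y":1},
  {"x":0.22,"y":1},
  {"x":0.22,"y":1},
])

```text
$.motion[0]: bad value
```

Call:
play_rows([
  {"rz":1},
  {"rz":1},
  {"rz":1},
  {"rz":1},
  {"rz":1},
  {"rz":1},
  {"rz":1},
  {"rz":1},
  {"rz":1},
  {"rz":1},
  {"rz":1},
  {"rz":1},
  {"rz":1},
  {"rz":1},
  {"rz":1},
  {"rz":1},
  {"rz":1},
  {"rz":1},
  {"rz":1},
  {"rz":1},
])

```text
$.motion[0]: bad value
```

Call:
play_rows([
  {"rz":1},
  {"rz":1},
  {"rz":1},
  {"rz":1},
  {"rz":1},
  {"rz":1},
  {"rz":1},
  {"rz":1},
  {"rz":1},
  {"rz":1},
  {"rz":1},
  {"rz":1},
  {"rz":1},
  {"rz":1},
  {},
])

```text
$.motion[0]: bad value
```

```bash
python3 - <<'E'
from unit import *
o_=ctrl.get_obs();print(o_['clock'],o_['tool_pos'],o_['orientation'],o_['joint_pos'],o_['force'])
w=cam('wrist');im=cams.snapshot('wrist');cv2.imwrite('pics/w1.png',im)
kn=U(-.01,-.144)
print('pred knob',proj(w,[*kn,.0875]),'handle',proj(w,[*U(-.1275,0),.0845]))
E
```

```text
0.1 [0.24635673 0.62796545 0.22572464] [ 1.79914637e+02 -9.89103390e-03 -2.14211374e+01] [ 8.50898123e+01  2.05869350e+01  6.38683132e-01 -1.57116223e-02
 -7.01364029e+01 -1.65056077e+01] [ 0.21673196 -0.11993514  0.31307006]
pred knob [[ 2774.14164228 -1247.17965577]] handle [[2013.02843573 -775.73136866]]
```

View pics/w1.png

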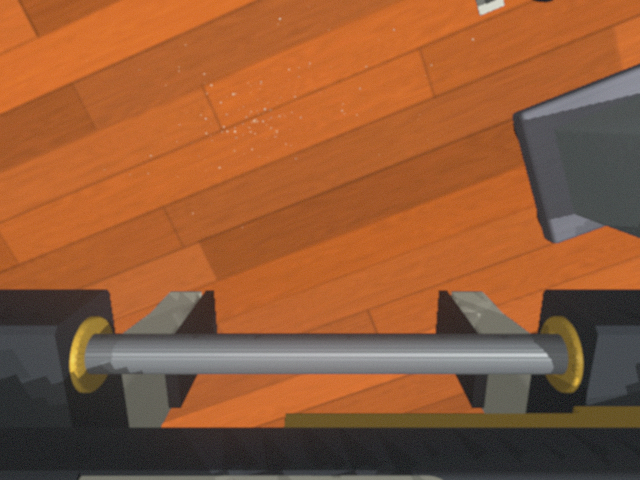

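Rows were refused (all six fields probably needed); the picture only shows the floor with the fingers across rows 290–400. Retrying with full rows.

Call:
play_rows([
  {"x":0.82,"y":1,"z":0,"rx":0,"ry":0,"rz":0},
  {"x":0.82,"y":1,"z":0,"rx":0,"ry":0,"rz":0},
  {"x":0.82,"y":1,"z":0,"rx":0,"ry":0,"rz":0},
  {"x":0.82,"y":1,"z":0,"rx":0,"ry":0,"rz":0},
  {"x":0.82,"y":1,"z":0,"rx":0,"ry":0,"rz":0},
  {"x":0.82,"y":1,"z":0,"rx":0,"ry":0,"rz":0},
  {"x":0.82,"y":1,"z":0,"rx":0,"ry":0,"rz":0},
  {"x":0.82,"y":1,"z":0,"rx":0,"ry":0,"rz":0},
  {"x":0.82,"y":1,"z":0,"rx":0,"ry":0,"rz":0},
  {"x":0.82,"y":1,"z":0,"rx":0,"ry":0,"rz":0},
  {"x":0.82,"y":1,"z":0,"rx":0,"ry":0,"rz":0},
  {"x":0.82,"y":1,"z":0,"rx":0,"ry":0,"rz":0},
  {"x":0.82,"y":1,"z":0,"rx":0,"ry":0,"rz":0},
  {"x":0.82,"y":1,"z":0,"rx":0,"ry":0,"rz":0},
  {"x":0.82,"y":1,"z":0,"rx":0,"ry":0,"rz":0},
  {"x":0.82,"y":1,"z":0,"rx":0,"ry":0,"rz":0},
  {"x":0.82,"y":1,"z":0,"rx":0,"ry":0,"rz":0},
  {"x":0.82,"y":1,"z":0,"rx":0,"ry":0,"rz":0},
  {"x":0.82,"y":1,"z":0,"rx":0,"ry":0,"rz":0},
  {"x":0.82,"y":1,"z":0,"rx":0,"ry":0,"rz":0},
], fingers=1)

```text
clock: 2.65
tool_pos: [0.4456, 0.0121, 0.2265]
orientation: [-180.0, 0.0, -21.4]
force: [1.5, 0.3, -0.2]
opening: 0.0878
gripper_force: 0.0
```

Call:
play_rows([
  {"x":0.35,"y":0.96,"z":0,"rx":0,"ry":0,"rz":0},
  {"x":0.35,"y":0.96,"z":0,"rx":0,"ry":0,"rz":0},
  {"x":0.35,"y":0.96,"z":0,"rx":0,"ry":0,"rz":0},
  {"x":0.35,"y":0.96,"z":0,"rx":0,"ry":0,"rz":0},
  {"x":0.35,"y":0.96,"z":0,"rx":0,"ry":0,"rz":0},
  {"x":0.35,"y":0.96,"z":0,"rx":0,"ry":0,"rz":0},
  {"x":0.35,"y":0.96,"z":0,"rx":0,"ry":0,"rz":0},
  {"x":0.35,"y":0.96,"z":0,"rx":0,"ry":0,"rz":0},
  {"x":0.35,"y":0.96,"z":0,"rx":0,"ry":0,"rz":0},
  {"x":0.35,"y":0.96,"z":0,"rx":0,"ry":0,"rz":0},
  {"x":0.35,"y":0.96,"z":0,"rx":0,"ry":0,"rz":0},
  {"x":0.35,"y":0.96,"z":0,"rx":0,"ry":0,"rz":0},
  {"x":0.35,"y":0.96,"z":0,"rx":0,"ry":0,"rz":0},
  {"x":0.35,"y":0.96,"z":0,"rx":0,"ry":0,"rz":0},
  {"x":0.35,"y":0.96,"z":0,"rx":0,"ry":0,"rz":0},
  {"x":0.35,"y":0.96,"z":0,"rx":0,"ry":0,"rz":0},
])

```text
clock: 4.65
tool_pos: [0.4355, -0.3962, 0.2263]
orientation: [-180.0, 0.0, -21.4]
force: [1.3, -0.4, 1.1]
opening: 0.0878
gripper_force: 0.0
```

Call:
play_rows([
  {"x":0,"y":0,"z":0,"rx":0,"ry":0,"rz":1},
  {"x":0,"y":0,"z":0,"rx":0,"ry":0,"rz":1},
  {"x":0,"y":0,"z":0,"rx":0,"ry":0,"rz":1},
  {"x":0,"y":0,"z":0,"rx":0,"ry":0,"rz":1},
  {"x":0,"y":0,"z":0,"rx":0,"ry":0,"rz":1},
  {"x":0,"y":0,"z":0,"rx":0,"ry":0,"rz":1},
  {"x":0,"y":0,"z":0,"rx":0,"ry":0,"rz":1},
  {"x":0,"y":0,"z":0,"rx":0,"ry":0,"rz":1},
  {"x":0,"y":0,"z":0,"rx":0,"ry":0,"rz":1},
  {"x":0,"y":0,"z":0,"rx":0,"ry":0,"rz":1},
  {"x":0,"y":0,"z":0,"rx":0,"ry":0,"rz":1},
  {"x":0,"y":0,"z":0,"rx":0,"ry":0,"rz":1},
  {"x":0,"y":0,"z":0,"rx":0,"ry":0,"rz":1},
  {"x":0,"y":0,"z":0,"rx":0,"ry":0,"rz":1},
  {"x":0,"y":0,"z":0,"rx":0,"ry":0,"rz":1},
  {"x":0,"y":0,"z":0,"rx":0,"ry":0,"rz":1},
  {"x":0,"y":0,"z":0,"rx":0,"ry":0,"rz":1},
  {"x":0,"y":0,"z":0,"rx":0,"ry":0,"rz":1},
  {"x":0,"y":0,"z":0,"rx":0,"ry":0,"rz":1},
  {"x":0,"y":0,"z":0,"rx":0,"ry":0,"rz":1},
])

```text
clock: 7.15
tool_pos: [0.4355, -0.3953, 0.2263]
orientation: [180.0, 0.0, -101.6]
force: [-0.5, -1.0, -0.1]
opening: 0.0876
gripper_force: 0.0
```

Call:
play_rows([
  {"x":0,"y":0,"z":0,"rx":0,"ry":0,"rz":1},
  {"x":0,"y":0,"z":0,"rx":0,"ry":0,"rz":1},
  {"x":0,"y":0,"z":0,"rx":0,"ry":0,"rz":1},
  {"x":0,"y":0,"z":0,"rx":0,"ry":0,"rz":1},
  {"x":0,"y":0,"z":0,"rx":0,"ry":0,"rz":1},
  {"x":0,"y":0,"z":0,"rx":0,"ry":0,"rz":1},
  {"x":0,"y":0,"z":0,"rx":0,"ry":0,"rz":1},
  {"x":0,"y":0,"z":0,"rx":0,"ry":0,"rz":1},
  {"x":0,"y":0,"z":0,"rx":0,"ry":0,"rz":1},
  {"x":0,"y":0,"z":0,"rx":0,"ry":0,"rz":1},
  {"x":0,"y":0,"z":0,"rx":0,"ry":0,"rz":1},
  {"x":0,"y":0,"z":0,"rx":0,"ry":0,"rz":1},
])

```text
clock: 8.65
tool_pos: [0.4355, -0.3953, 0.2263]
orientation: [180.0, -0.0, -149.6]
force: [-0.0, 0.4, 0.2]
opening: 0.0876
gripper_force: 0.0
```

```bash
python3 - <<'E'
from unit import *
o_=ctrl.get_obs();print(o_['clock'],o_['tool_pos'],o_['orientation'],o_['joint_pos'],o_['force'],o_['moment'])
w=cam('wrist');im=cams.snapshot('wrist');cv2.imwrite('pics/w2.png',im)
kn=U(-.01,-.144)
print('pred knob',proj(w,[*kn,.0875]),'handle',proj(w,[*U(-.1275,0),.0845]))
E
```

```text
8.65 [ 0.43552634 -0.39530596  0.22627088] [ 1.79969297e+02 -1.28341070e-02 -1.49554211e+02] [-2.32020073e+01  1.24635060e+01 -1.06360741e+01 -8.54613393e-03
 -6.69327556e+01 -3.63488564e+01] [-0.0413622   0.43289788  0.22511701] [ 0.06553622 -0.12099435  0.05391603]
pred knob [[323.23713776 226.22031849]] handle [[557.44447758 300.87991633]]
```

View pics/w2.png

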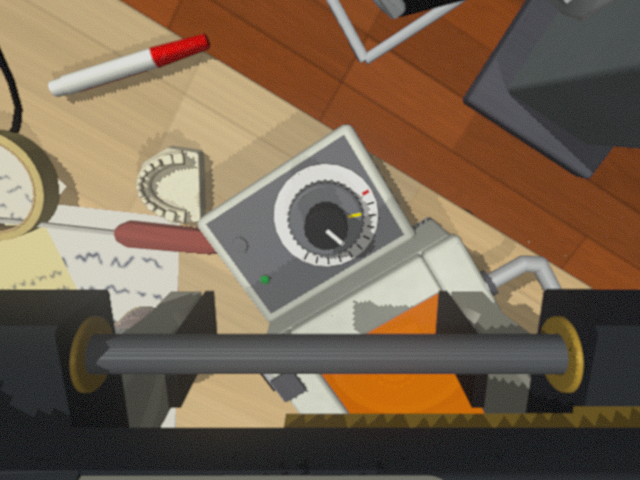

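The knob's white line runs from about (325,228) to (343,245) and the red tick is at (365,191). That leaves about 80° of counter-clockwise turn. I'll refine the knob centre before descending.

```bash
python3 - <<'E'
from unit import *
w=cam('wrist');im=cv2.imread('pics/w2.png');g=cv2.cvtColor(im,cv2.COLOR_BGR2GRAY)
m=(g<50).astype(np.uint8);k=np.zeros_like(m);k[190:265,290:360]=1
c=max(cv2.findContours(m*k,0,1)[0],key=cv2.contourArea);hull=cv2.convexHull(c)
print(cv2.minEnclosingCircle(hull),cv2.boundingRect(hull))
kn=U(-.01,-.144)
th=np.linspace(0,2*np.pi,60)
for z in(.0875,.0595):
  q=proj(w,np.c_[kn[0]+.0155*np.cos(th),kn[1]+.0155*np.sin(th),0*th+z]);print(z,q.min(0),q.max(0),q.mean(0))
print(w[3],kn, ray(w,[[325,228],[343,245]],.0875))
# red tick, ring centre
h=cv2.cvtColor(im,cv2.COLOR_BGR2HSV);r=(((h[...,0]<8)|(h[...,0]>172))&(h[...,1]>120)).astype(np.uint8);kk=np.zeros_like(r);kk[175:205,345:385]=1
ys,xs=np.nonzero(r*kk);print('red',xs.mean(),ys.mean(),ray(w,[[xs.mean(),ys.mean()]],.043), 'zero dir pred',U(-.05,-.144))
E
```

```text
((341.0, 211.5), 1.1181340217590332) (340, 211, 3, 2)
0.0875 [301.34188982 204.69566412] [345.06103319 247.22306445] [323.02357525 226.39838464]
0.0595 [303.25583033 197.86866315] [343.44131021 237.17366025] [323.18486376 217.91605245]
[ 0.37232145 -0.43263943  0.38574996] [ 0.43484022 -0.39769149] [[ 0.43530882 -0.39594593  0.0875    ]
 [ 0.43964834 -0.37846072  0.0875    ]]
red 364.85714285714283 192.35714285714286 [[ 0.40343285 -0.37773435  0.043     ]] zero dir pred [ 0.39924492 -0.37944389]
```

Call:
play_rows([
  {"x":0,"y":0,"z":1,"rx":0,"ry":0,"rz":0},
  {"x":0,"y":0,"z":1,"rx":0,"ry":0,"rz":0},
  {"x":0,"y":0,"z":1,"rx":0,"ry":0,"rz":0},
  {"x":0,"y":0,"z":1,"rx":0,"ry":0,"rz":0},
  {"x":0,"y":0,"z":1,"rx":0,"ry":0,"rz":0},
  {"x":0,"y":0,"z":0.8,"rx":0,"ry":0,"rz":0},
  {"x":0,"y":0,"z":0.6,"rx":0,"ry":0,"rz":0},
], fingers=0.1)

```text
clock: 9.57
tool_pos: [0.4354, -0.3953, 0.0655]
orientation: [180.0, -0.0, -149.4]
force: [-0.0, 0.5, 0.4]
opening: 0.0481
gripper_force: 0.0
```

Call:
play_rows([
  {"x":0,"y":0,"z":0,"rx":0,"ry":0,"rz":0},
  {"x":0,"y":0,"z":0,"rx":0,"ry":0,"rz":0},
  {"x":0,"y":0,"z":0,"rx":0,"ry":0,"rz":0},
  {"x":0,"y":0,"z":0,"rx":0,"ry":0,"rz":0},
], fingers=-1)

```text
clock: 10.07
tool_pos: [0.436, -0.3954, 0.0673]
orientation: [-180.0, 0.0, -149.4]
force: [-0.6, 3.3, 4.8]
opening: 0.0301
gripper_force: 30.0
```

Call:
play_rows([
  {"x":0,"y":0,"z":0,"rx":0,"ry":0,"rz":-1},
  {"x":0,"y":0,"z":0,"rx":0,"ry":0,"rz":-1},
  {"x":0,"y":0,"z":0,"rx":0,"ry":0,"rz":-1},
  {"x":0,"y":0,"z":0,"rx":0,"ry":0,"rz":-1},
  {"x":0,"y":0,"z":0,"rx":0,"ry":0,"rz":-1},
  {"x":0,"y":0,"z":0,"rx":0,"ry":0,"rz":-1},
  {"x":0,"y":0,"z":0,"rx":0,"ry":0,"rz":-1},
  {"x":0,"y":0,"z":0,"rx":0,"ry":0,"rz":-1},
  {"x":0,"y":0,"z":0,"rx":0,"ry":0,"rz":-1},
  {"x":0,"y":0,"z":0,"rx":0,"ry":0,"rz":-1},
  {"x":0,"y":0,"z":0,"rx":0,"ry":0,"rz":-1},
  {"x":0,"y":0,"z":0,"rx":0,"ry":0,"rz":-1},
  {"x":0,"y":0,"z":0,"rx":0,"ry":0,"rz":-1},
  {"x":0,"y":0,"z":0,"rx":0,"ry":0,"rz":-1},
  {"x":0,"y":0,"z":0,"rx":0,"ry":0,"rz":-1},
  {"x":0,"y":0,"z":0,"rx":0,"ry":0,"rz":-1},
  {"x":0,"y":0,"z":0,"rx":0,"ry":0,"rz":-1},
])

```text
clock: 12.2
tool_pos: [0.4358, -0.3953, 0.0673]
orientation: [-180.0, -0.0, -81.3]
force: [-1.2, 3.0, 4.8]
opening: 0.0294
gripper_force: 30.0
```

```bash
python3 -c "
from plant import ctrl
o=ctrl.get_obs();print(o['moment'],o['joint_pos'],o['orientation'])"
```

```text
[ 1.29549195  0.38086557 -0.02159968] [-2.31909554e+01  2.10278588e+01 -2.17656966e+01 -4.87804045e-03
 -4.71704154e+01  3.19160881e+01] [-1.79967525e+02 -1.60093321e-02 -8.12781869e+01]
```

Call:
play_rows([
  {"x":0,"y":0,"z":0,"rx":0,"ry":0,"rz":-1},
  {"x":0,"y":0,"z":0,"rx":0,"ry":0,"rz":-1},
  {"x":0,"y":0,"z":0,"rx":0,"ry":0,"rz":-1},
])

```text
clock: 12.58
tool_pos: [0.436, -0.3958, 0.0673]
orientation: [-180.0, -0.1, -69.3]
force: [-0.5, -0.5, 2.3]
opening: 0.0294
gripper_force: 30.0
```

```bash
python3 -c "
from plant import ctrl
o=ctrl.get_obs();print(o['moment'],o['joint_pos'],o['orientation'])"
```

```text
[ 0.07587614  0.27654142 -0.586281  ] [-2.32174706e+01  2.10407813e+01 -2.17541409e+01  9.53191825e-03
 -4.71330289e+01  4.38710577e+01] [-1.79952908e+02 -5.49745834e-02 -6.93399554e+01]
```

Call:
play_rows([
  {"x":0,"y":0,"z":0,"rx":0,"ry":0,"rz":0},
  {"x":0,"y":0,"z":0,"rx":0,"ry":0,"rz":0},
  {"x":0,"y":0,"z":-1,"rx":0,"ry":0,"rz":0},
  {"x":0,"y":0,"z":-1,"rx":0,"ry":0,"rz":0},
  {"x":0,"y":0,"z":-1,"rx":0,"ry":0,"rz":0},
  {"x":0,"y":0,"z":-1,"rx":0,"ry":0,"rz":0},
  {"x":0,"y":0,"z":-1,"rx":0,"ry":0,"rz":0},
  {"x":0,"y":0,"z":-1,"rx":0,"ry":0,"rz":0},
], fingers=0.1)

```text
clock: 13.58
tool_pos: [0.4357, -0.3954, 0.2174]
orientation: [180.0, -0.0, -69.5]
force: [-0.1, -0.3, 0.3]
opening: 0.0481
gripper_force: 0.0
```

Call:
play_rows([
  {"x":0,"y":0,"z":0,"rx":0,"ry":0,"rz":1},
  {"x":0,"y":0,"z":0,"rx":0,"ry":0,"rz":1},
  {"x":0,"y":0,"z":0,"rx":0,"ry":0,"rz":1},
  {"x":0,"y":0,"z":0,"rx":0,"ry":0,"rz":1},
  {"x":0,"y":0,"z":0,"rx":0,"ry":0,"rz":1},
  {"x":0,"y":0,"z":0,"rx":0,"ry":0,"rz":1},
  {"x":0,"y":0,"z":0,"rx":0,"ry":0,"rz":1},
  {"x":0,"y":0,"z":0,"rx":0,"ry":0,"rz":1},
  {"x":0,"y":0,"z":0,"rx":0,"ry":0,"rz":1},
  {"x":0,"y":0,"z":0,"rx":0,"ry":0,"rz":1},
  {"x":0,"y":0,"z":0,"rx":0,"ry":0,"rz":1},
  {"x":0,"y":0,"z":0,"rx":0,"ry":0,"rz":1},
])

```text
clock: 15.08
tool_pos: [0.4357, -0.3954, 0.2165]
orientation: [180.0, -0.0, -117.6]
force: [-0.3, 1.4, -0.9]
opening: 0.0481
gripper_force: 0.0
```

```bash
python3 - <<'E'
from unit import *
o_=ctrl.get_obs();print(o_['clock'],o_['tool_pos'],o_['orientation'])
w=cam('wrist');im=cams.snapshot('wrist');cv2.imwrite('pics/w3.png',im)
print('handle ends pred',proj(w,[[*U(-.1275,.038),.0845],[*U(-.1275,-.038),.0845]]))
E
```

```text
15.075 [ 0.43571365 -0.39539641  0.21647301] [ 1.79995440e+02 -3.17710287e-03 -1.17605318e+02]
handle ends pred [[472.64909663 445.22835667]
 [481.12785403 361.82778745]]
```

View pics/w3.png

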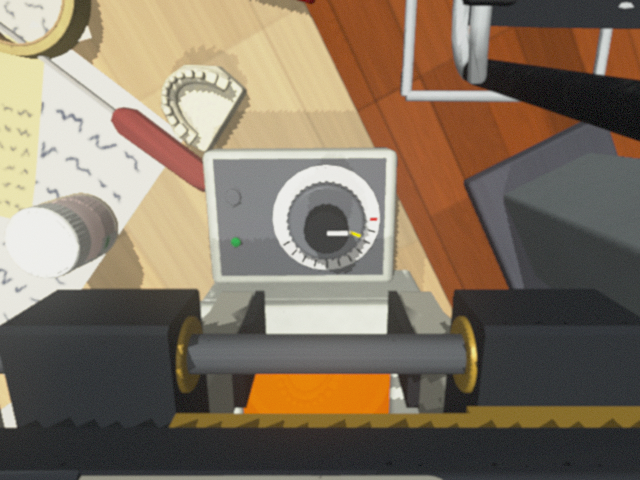

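The line now points along the front direction toward the red tick (timer zero), and the yellow mark is unmoved. Next comes the handle, with a cross-check of the unit pose from the pod corners at (205,150) and (395,150).

```bash
python3 - <<'E'
from unit import *
w=cam('wrist')
q=ray(w,[[206,151],[395,151]],.042)[:,:2];print(q,U(.085,-.197),U(-.065,-.197),np.linalg.norm(q[0]-q[1]),np.degrees(np.arctan2(*(q[0]-q[1])[::-1])))
ps=np.radians(-117.6);Tx=np.array([np.cos(ps),np.sin(ps)]);Ty=np.array([np.sin(ps),-np.cos(ps)])
hd=np.array([.3975,-.217]);d=hd-[.4357,-.3954];print('to handle tool xy',d@Tx,d@Ty)
hi=U(.092,0);print('hinge',hi)
E
```

```text
[[ 0.49182679 -0.48336571]
 [ 0.36525959 -0.4166705 ]] [ 0.49520098 -0.4881933 ] [ 0.36171862 -0.4197648 ] 0.1430646960940996 -27.7872075484994
to handle tool xy -0.14040080999327 0.11650498939201565
hinge [ 0.59129958 -0.3160798 ]
```

Call:
play_rows([
  {"x":-0.935,"y":0.777,"z":0,"rx":0,"ry":0,"rz":0},
  {"x":-0.935,"y":0.777,"z":0,"rx":0,"ry":0,"rz":0},
  {"x":-0.935,"y":0.777,"z":0,"rx":0,"ry":0,"rz":0},
  {"x":-0.935,"y":0.777,"z":0,"rx":0,"ry":0,"rz":0},
  {"x":-0.935,"y":0.777,"z":0,"rx":0,"ry":0,"rz":0},
  {"x":-0.935,"y":0.777,"z":0,"rx":0,"ry":0,"rz":0},
  {"x":0,"y":0,"z":0,"rx":0,"ry":0,"rz":0},
], fingers=-0.32)

```text
clock: 16.0
tool_pos: [0.3965, -0.216, 0.217]
orientation: [-179.9, 0.0, -117.3]
force: [0.9, -0.0, -0.0]
opening: 0.0299
gripper_force: 0.0
```

```bash
python3 - <<'E'
from unit import *
o_=ctrl.get_obs();print(o_['clock'],o_['tool_pos'],o_['orientation'],o_['opening'])
w=cam('wrist');im=cams.snapshot('wrist');cv2.imwrite('pics/w4.png',im)
print('handle ends pred',proj(w,[[*U(-.1275,.038),.0845],[*U(-.1275,0),.0845],[*U(-.1275,-.038),.0845]]),'TCP axis at z',proj(w,[*o_['tool_pos'][:2],.0845]))
cv2.imwrite('pics/w4.png',im)
E
```

```text
16.0 [ 0.39653986 -0.21603331  0.21700323] [-1.79941779e+02  3.70866590e-02 -1.17277344e+02] 0.029888167665014898
handle ends pred [[326.93713232 281.52540813]
 [326.85100808 230.33537238]
 [326.75870638 175.47361133]] TCP axis at z [[326.06642922 230.59087945]]
```

View pics/w4.png

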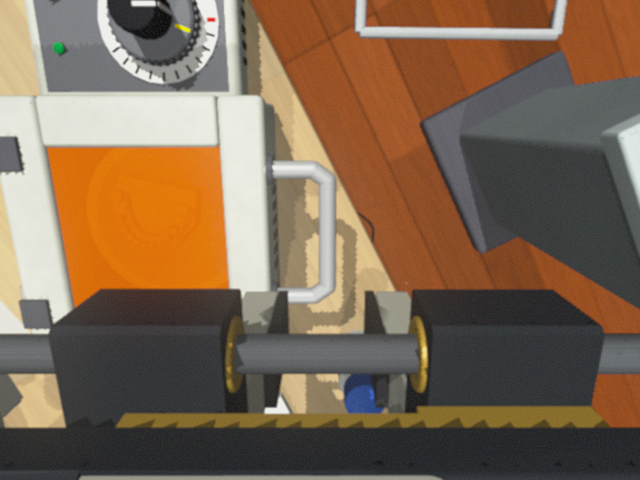

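The bar is vertical in the picture at x≈328, y 170–290, and the TCP axis is at (326,231), so they are aligned.

Call:
play_rows([
  {"x":0,"y":0,"z":1,"rx":0,"ry":0,"rz":0},
  {"x":0,"y":0,"z":1,"rx":0,"ry":0,"rz":0},
  {"x":0,"y":0,"z":1,"rx":0,"ry":0,"rz":0},
  {"x":0,"y":0,"z":1,"rx":0,"ry":0,"rz":0},
  {"x":0,"y":0,"z":1,"rx":0,"ry":0,"rz":0},
  {"x":0,"y":0,"z":0.7,"rx":0,"ry":0,"rz":0},
  {"x":0,"y":0,"z":0.35,"rx":0,"ry":0,"rz":0},
])

```text
clock: 16.92
tool_pos: [0.3966, -0.2178, 0.0643]
orientation: [179.9, -0.0, -117.4]
force: [-0.1, 0.9, 0.4]
opening: 0.0302
gripper_force: 0.0
```

Call:
play_rows([
  {"x":0,"y":0,"z":0,"rx":0,"ry":0,"rz":0},
  {"x":0,"y":0,"z":0,"rx":0,"ry":0,"rz":0},
  {"x":0,"y":0,"z":0,"rx":0,"ry":0,"rz":0},
], fingers=-1)

```text
clock: 17.3
tool_pos: [0.3956, -0.2168, 0.0656]
orientation: [179.9, 0.0, -117.5]
force: [-4.1, 4.6, 3.4]
opening: 0.0111
gripper_force: 30.0
```

```bash
python3 - <<'E'
import numpy as np
r=219.6;phi=np.radians(1.7)
th=np.radians(np.r_[np.arange(0,110,5),109.5])+phi
X=-r*np.cos(th);Z=r*np.sin(th)
for i in range(len(th)-1):print(i,'y',round(-(X[i+1]-X[i])/25,2),'z',round(-(Z[i+1]-Z[i])/25,2))
E
```

```text
0 y -0.06 z -0.76
1 y -0.12 z -0.76
2 y -0.19 z -0.74
3 y -0.25 z -0.72
4 y -0.31 z -0.7
5 y -0.37 z -0.67
6 y -0.43 z -0.63
7 y -0.48 z -0.59
8 y -0.53 z -0.55
9 y -0.58 z -0.5
10 y -0.62 z -0.45
11 y -0.66 z -0.39
12 y -0.69 z -0.33
13 y -0.72 z -0.27
14 y -0.74 z -0.21
15 y -0.75 z -0.14
16 y -0.76 z -0.08
17 y -0.77 z -0.01
18 y -0.76 z 0.06
19 y -0.76 z 0.12
20 y -0.74 z 0.19
21 y -0.65 z 0.22
```

Call:
play_rows([
  {"x":0,"y":-0.06,"z":-0.76,"rx":0,"ry":0,"rz":0},
  {"x":0,"y":-0.12,"z":-0.76,"rx":0,"ry":0,"rz":0},
  {"x":0,"y":-0.19,"z":-0.74,"rx":0,"ry":0,"rz":0},
  {"x":0,"y":-0.25,"z":-0.72,"rx":0,"ry":0,"rz":0},
  {"x":0,"y":-0.31,"z":-0.7,"rx":0,"ry":0,"rz":0},
  {"x":0,"y":-0.37,"z":-0.67,"rx":0,"ry":0,"rz":0},
])

```text
clock: 18.05
tool_pos: [0.4229, -0.2309, 0.1742]
orientation: [179.7, 0.0, -117.5]
force: [-5.2, 6.9, 1.1]
opening: 0.011
gripper_force: 30.0
```

Call:
play_rows([
  {"x":0,"y":-0.43,"z":-0.63,"rx":0,"ry":0,"rz":0},
  {"x":0,"y":-0.48,"z":-0.59,"rx":0,"ry":0,"rz":0},
  {"x":0,"y":-0.53,"z":-0.55,"rx":0,"ry":0,"rz":0},
  {"x":0,"y":-0.58,"z":-0.5,"rx":0,"ry":0,"rz":0},
  {"x":0,"y":-0.62,"z":-0.45,"rx":0,"ry":0,"rz":0},
  {"x":0,"y":-0.66,"z":-0.39,"rx":0,"ry":0,"rz":0},
  {"x":0,"y":-0.69,"z":-0.33,"rx":0,"ry":0,"rz":0},
  {"x":0,"y":-0.72,"z":-0.27,"rx":0,"ry":0,"rz":0},
])

```text
clock: 19.05
tool_pos: [0.5303, -0.2865, 0.2698]
orientation: [-179.9, 0.0, -117.4]
force: [-3.3, 4.3, 7.1]
opening: 0.0107
gripper_force: 30.0
```

Call:
play_rows([
  {"x":0,"y":-0.74,"z":-0.21,"rx":0,"ry":0,"rz":0},
  {"x":0,"y":-0.75,"z":-0.14,"rx":0,"ry":0,"rz":0},
  {"x":0,"y":-0.76,"z":-0.08,"rx":0,"ry":0,"rz":0},
  {"x":0,"y":-0.77,"z":-0.01,"rx":0,"ry":0,"rz":0},
  {"x":0,"y":-0.76,"z":0.06,"rx":0,"ry":0,"rz":0},
  {"x":0,"y":-0.76,"z":0.12,"rx":0,"ry":0,"rz":0},
  {"x":0,"y":-0.74,"z":0.19,"rx":0,"ry":0,"rz":0},
])

```text
clock: 19.92
tool_pos: [0.6477, -0.3473, 0.2695]
orientation: [-180.0, 0.0, -117.4]
force: [-0.8, 0.2, 1.6]
opening: 0.0109
gripper_force: 30.0
```

Call:
play_rows([
  {"x":0,"y":-0.6,"z":0.2,"rx":0,"ry":0,"rz":0},
  {"x":0,"y":0,"z":0,"rx":0,"ry":0,"rz":0},
])

```text
clock: 20.18
tool_pos: [0.6619, -0.3547, 0.2635]
orientation: [-179.9, -0.0, -117.4]
force: [0.7, -1.0, 1.6]
opening: 0.011
gripper_force: 30.0
```

Call:
play_rows([
  {"x":0,"y":0,"z":0,"rx":0,"ry":0,"rz":0},
  {"x":0,"y":0,"z":0,"rx":0,"ry":0,"rz":0},
  {"x":0,"y":0,"z":-0.5,"rx":0,"ry":0,"rz":0},
  {"x":0,"y":0,"z":-1,"rx":0,"ry":0,"rz":0},
  {"x":0,"y":0,"z":-1,"rx":0,"ry":0,"rz":0},
  {"x":0,"y":0,"z":-1,"rx":0,"ry":0,"rz":0},
], fingers=0.1)

```text
clock: 20.92
tool_pos: [0.6604, -0.3541, 0.3533]
orientation: [-179.9, -0.0, -117.4]
force: [-0.5, 0.1, 0.2]
opening: 0.0483
gripper_force: 0.0
```

Call:
play_rows([
  {"x":0,"y":1,"z":0,"rx":0,"ry":0,"rz":0},
  {"x":0,"y":1,"z":0,"rx":0,"ry":0,"rz":0},
  {"x":0,"y":1,"z":0,"rx":0,"ry":0,"rz":0},
  {"x":0,"y":1,"z":0,"rx":0,"ry":0,"rz":0},
  {"x":0,"y":1,"z":0,"rx":0,"ry":0,"rz":0},
  {"x":0,"y":1,"z":0,"rx":0,"ry":0,"rz":0},
  {"x":0,"y":1,"z":0,"rx":0,"ry":0,"rz":0},
  {"x":0,"y":1,"z":0,"rx":0,"ry":0,"rz":0},
], fingers=1)

```text
clock: 21.92
tool_pos: [0.4822, -0.2617, 0.3524]
orientation: [-179.9, 0.0, -117.4]
force: [-0.7, 0.5, 0.6]
opening: 0.0877
gripper_force: 0.0
```

```bash
python3 - <<'E'
from unit import *
o_=ctrl.get_obs();print(o_['clock'],o_['tool_pos'],o_['orientation'],o_['opening'])
w=cam('wrist');im=cams.snapshot('wrist');cv2.imwrite('pics/w5.png',im)
print('chamber centre',proj(w,[*U(0,0),.03]))
tt=cams.snapshot('top');cv2.imwrite('pics/top5.png',tt)
cv2.imwrite('pics/w5t.png',np.vstack([im[:,:][0:300],cv2.resize(tt[180:310,285:445],(640,300))]))
E
```

```text
21.925 [ 0.4821921  -0.26172323  0.35235043] [-1.79923749e+02  1.15716682e-02 -1.17413215e+02] 0.08767635968893428
chamber centre [[299.46072144 190.54851291]]
```

View pics/w5t.png

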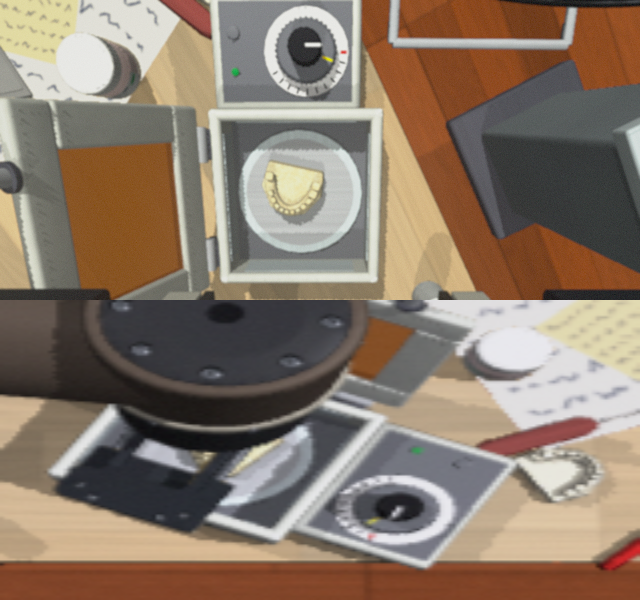

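Lid is open on its stop; the model is at wrist px (295,188), flat back edge running (270,160)–(324,171), arch pointing down. Measuring it.

```bash
cat > meas.py <<'E'
from unit import *
def box(im,w,x0,x1,y0,y1,z):
    h=cv2.cvtColor(im,cv2.COLOR_BGR2HSV)
    m=((h[...,0]>14)&(h[...,0]<34)&(h[...,1]>35)&(h[...,2]>110)).astype(np.uint8);k=np.zeros_like(m);k[y0:y1,x0:x1]=1
    m=cv2.morphologyEx(m*k,cv2.MORPH_CLOSE,np.ones((9,9),np.uint8))
    c=max(cv2.findContours(m,0,1)[0],key=cv2.contourArea)
    W=ray(w,c[:,0],z)[:,:2]
    r=cv2.minAreaRect((W*1000).astype(np.float32)); b=cv2.boxPoints(r)/1000
    return c,r,b,W
E
python3 - <<'E'
from meas import *
w=cam('wrist');im=cv2.imread('pics/w5.png')
for z in(.037,.044,.058):
    c,r,b,W=box(im,w,235,365,125,260,z);print(z,cv2.boundingRect(c),r,[ [round(np.linalg.norm(b[i]-b[(i+1)%4]),4),round(np.degrees(np.arctan2(*(b[(i+1)%4]-b[i])[::-1])),1)] for i in range(2)])
    # flat-edge extents: along model-y dir by hull
hull=cv2.convexHull(c)[:,0]
e=np.roll(hull,-1,0)-hull;i=np.argmax(np.linalg.norm(e,axis=1));E=ray(w,[hull[i],hull[(i+1)%len(hull)]],.044);print('flat edge px',hull[i],hull[(i+1)%len(hull)],E,np.degrees(np.arctan2(*(E[1]-E[0])[[1,0]])))
print('unit frame',Rm.T@(np.array(r[0])/1000-o), 'cam',w[3])
E
```

```text
0.037 (262, 160, 62, 56) ((516.2886962890625, -278.76861572265625), (56.69496536254883, 66.68124389648438), 50.44935989379883) [[np.float32(0.0667), np.float32(-39.6)], [np.float32(0.0567), np.float32(50.4)]]
0.044 (262, 160, 62, 56) ((515.2733154296875, -279.4753112792969), (55.86085891723633, 65.70026397705078), 50.449424743652344) [[np.float32(0.0657), np.float32(-39.6)], [np.float32(0.0559), np.float32(50.4)]]
0.058 (262, 160, 62, 56) ((513.242431640625, -280.8884582519531), (54.19272232055664, 63.73825454711914), 50.449317932128906) [[np.float32(0.0637), np.float32(-39.6)], [np.float32(0.0542), np.float32(50.4)]]
flat edge px [321 196] [304 213] [[ 0.48946039 -0.25914298  0.044     ]
 [ 0.51492238 -0.25098591  0.044     ]] 17.763530095877595
unit frame [ 0.00648438 -0.00429273] cam [ 0.44726642 -0.32679869  0.51281072]
```

Call:
play_rows([
  {"x":0,"y":-0.75,"z":0,"rx":0,"ry":0,"rz":0},
  {"x":0,"y":-0.75,"z":0,"rx":0,"ry":0,"rz":0},
], fingers=0.8)

```text
clock: 22.28
tool_pos: [0.517, -0.2796, 0.3525]
orientation: [-179.9, 0.0, -117.4]
force: [-0.8, 0.5, 0.2]
opening: 0.0796
gripper_force: 0.0
```

Call:
play_rows([
  {"x":0,"y":0,"z":0,"rx":0,"ry":0,"rz":-1},
  {"x":0,"y":0,"z":0,"rx":0,"ry":0,"rz":-1},
  {"x":0,"y":0,"z":0,"rx":0,"ry":0,"rz":-1},
  {"x":0,"y":0,"z":0,"rx":0,"ry":0,"rz":-1},
  {"x":0,"y":0,"z":0,"rx":0,"ry":0,"rz":-1},
  {"x":0,"y":0,"z":0,"rx":0,"ry":0,"rz":-1},
  {"x":0,"y":0,"z":0,"rx":0,"ry":0,"rz":-1},
  {"x":0,"y":0,"z":0,"rx":0,"ry":0,"rz":-1},
  {"x":0,"y":0,"z":0,"rx":0,"ry":0,"rz":-1},
  {"x":0,"y":0,"z":0,"rx":0,"ry":0,"rz":-1},
  {"x":0,"y":0,"z":0,"rx":0,"ry":0,"rz":-1},
  {"x":0,"y":0,"z":0,"rx":0,"ry":0,"rz":-1},
  {"x":0,"y":0,"z":0,"rx":0,"ry":0,"rz":-1},
  {"x":0,"y":0,"z":0,"rx":0,"ry":0,"rz":-1},
  {"x":0,"y":0,"z":0,"rx":0,"ry":0,"rz":-1},
  {"x":0,"y":0,"z":0,"rx":0,"ry":0,"rz":-1},
  {"x":0,"y":0,"z":0,"rx":0,"ry":0,"rz":-1},
  {"x":0,"y":0,"z":0,"rx":0,"ry":0,"rz":-1},
  {"x":0,"y":0,"z":0,"rx":0,"ry":0,"rz":-1},
  {"x":0,"y":0,"z":0,"rx":0,"ry":0,"rz":-0.45},
])

```text
clock: 24.78
tool_pos: [0.5167, -0.2795, 0.3517]
orientation: [-180.0, -0.0, -39.6]
force: [-0.7, -0.5, 0.2]
opening: 0.0792
gripper_force: 0.0
```

Call:
play_rows([
  {"x":0,"y":0,"z":1,"rx":0,"ry":0,"rz":0},
  {"x":0,"y":0,"z":1,"rx":0,"ry":0,"rz":0},
  {"x":0,"y":0,"z":1,"rx":0,"ry":0,"rz":0},
  {"x":0,"y":0,"z":1,"rx":0,"ry":0,"rz":0},
  {"x":0,"y":0,"z":0,"rx":0,"ry":0,"rz":0},
])

```text
clock: 25.4
tool_pos: [0.5156, -0.2791, 0.2496]
orientation: [179.9, 0.2, -39.6]
force: [0.1, -0.8, 1.0]
opening: 0.0787
gripper_force: 0.0
```

```bash
python3 - <<'E'
from meas import *
o_=ctrl.get_obs();print(o_['clock'],o_['tool_pos'],o_['orientation'],o_['joint_pos'],o_['opening'])
w=cam('wrist');im=cams.snapshot('wrist');cv2.imwrite('pics/w6.png',im)
u,v=proj(w,[.5155,-.279,.044])[0].astype(int);print(u,v)
for z in (.037,.044,.058):
  c,r,b,W=box(im,w,u-85,u+85,max(v-90,0),min(v+90,285),z);print(cv2.boundingRect(c),r)
E
```

```text
25.4 [ 0.51558746 -0.27908504  0.24962337] [ 1.79916472e+02  1.79904163e-01 -3.96494050e+01] [-9.34333023e+00  1.15495812e+01 -8.70493769e+00 -1.98750602e-02
 -6.99429508e+01  5.97009048e+01] 0.0786992732816952
325 209
(295, 168, 63, 78) ((515.7197265625, -279.4368896484375), (54.338134765625, 68.1453628540039), 49.4146728515625)
(295, 168, 63, 78) ((516.7903442382812, -280.3199768066406), (53.315242767333984, 66.86251831054688), 49.41470718383789)
(295, 168, 63, 78) ((518.931884765625, -282.0864562988281), (51.26938247680664, 64.29681396484375), 49.4146842956543)
```

View pics/w6.png

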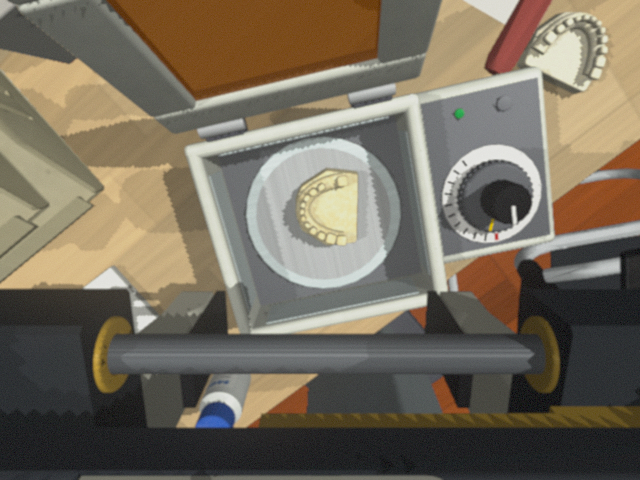

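The model sits at (327,207), its flat edge vertical at x≈357, aligned with the finger closing direction. Descending and grasping.

Call:
play_rows([
  {"x":0,"y":0,"z":1,"rx":0,"ry":0,"rz":0},
  {"x":0,"y":0,"z":1,"rx":0,"ry":0,"rz":0},
  {"x":0,"y":0,"z":1,"rx":0,"ry":0,"rz":0},
  {"x":0,"y":0,"z":1,"rx":0,"ry":0,"rz":0},
  {"x":0,"y":0,"z":1,"rx":0,"ry":0,"rz":0},
  {"x":0,"y":0,"z":1,"rx":0,"ry":0,"rz":0},
  {"x":0,"y":0,"z":1,"rx":0,"ry":0,"rz":0},
  {"x":0,"y":0,"z":0.8,"rx":0,"ry":0,"rz":0},
  {"x":0,"y":0,"z":0.6,"rx":0,"ry":0,"rz":0},
  {"x":0,"y":0,"z":0.2,"rx":0,"ry":0,"rz":0},
])

```text
clock: 26.7
tool_pos: [0.5168, -0.2794, 0.036]
orientation: [180.0, -0.0, -39.6]
force: [-0.0, 0.3, -0.5]
opening: 0.0788
gripper_force: 0.0
```

Call:
play_rows([
  {"x":0,"y":0,"z":0,"rx":0,"ry":0,"rz":0},
  {"x":0,"y":0,"z":0,"rx":0,"ry":0,"rz":0},
  {"x":0,"y":0,"z":0,"rx":0,"ry":0,"rz":0},
  {"x":0,"y":0,"z":0,"rx":0,"ry":0,"rz":0},
], fingers=-1)

```text
clock: 27.2
tool_pos: [0.5167, -0.2795, 0.0367]
orientation: [-180.0, -0.0, -39.6]
force: [-0.9, 1.4, 2.9]
opening: 0.052
gripper_force: 30.0
```

Call:
play_rows([
  {"x":0,"y":0,"z":-0.2,"rx":0,"ry":0,"rz":0},
  {"x":0,"y":0,"z":-0.5,"rx":0,"ry":0,"rz":0},
  {"x":0,"y":0,"z":-1,"rx":0,"ry":0,"rz":0},
  {"x":0,"y":0,"z":-1,"rx":0,"ry":0,"rz":0},
  {"x":0,"y":0,"z":-1,"rx":0,"ry":0,"rz":0},
  {"x":0,"y":0,"z":-1,"rx":0,"ry":0,"rz":0},
  {"x":0,"y":0,"z":-1,"rx":0,"ry":0,"rz":0},
  {"x":0,"y":0,"z":-1,"rx":0,"ry":0,"rz":0},
])

```text
clock: 28.2
tool_pos: [0.5162, -0.2792, 0.2052]
orientation: [-180.0, -0.0, -39.6]
force: [-0.1, 0.3, -2.1]
opening: 0.0522
gripper_force: 29.6
```

```bash
python3 - <<'E'
from meas import *
o_=ctrl.get_obs();print(o_['clock'],o_['tool_pos'],o_['opening'],o_['gripper_force'],o_['force'])
im=cv2.imread('pics/top0.png');h=cv2.cvtColor(im,cv2.COLOR_BGR2HSV)
m=((h[...,0]>100)&(h[...,0]<130)&(h[...,1]>120)).astype(np.uint8);k=np.zeros_like(m);k[255:290,255:290]=1
c=max(cv2.findContours(m*k,0,1)[0],key=cv2.contourArea);ce,r=cv2.minEnclosingCircle(c);print('cap',ce,r,ray(t,ce,.08))
s=cam('scene');
im=cv2.imread('pics/scene0.png');h=cv2.cvtColor(im,cv2.COLOR_BGR2HSV)
m=((h[...,1]<40)&(h[...,2]>190)).astype(np.uint8);k=np.zeros_like(m);k[184:224,270:320]=1
cs=max(cv2.findContours(m*k,0,1)[0],key=cv2.contourArea);ap=cv2.approxPolyDP(cs,4,True)[:,0];print(ap,ray(s,ap,.01)[:,:2])
w=cam('wrist')
E
```

```text
28.2 [ 0.51622014 -0.2792191   0.20522492] 0.0521510435474759 29.648322671855567 [-0.12017336  0.2620155  -2.14688013]
cap (268.8333435058594, 270.27777099609375) 5.840037822723389 [[ 0.43375305 -0.08157653  0.08      ]]
[[275 193]
 [287 218]
 [282 223]
 [319 223]
 [294 219]
 [312 214]
 [299 188]] [[ 0.5324392   0.04111728]
 [ 0.52278739 -0.07509819]
 [ 0.50178652 -0.0888333 ]
 [ 0.59776948 -0.13047364]
 [ 0.53943651 -0.08691601]
 [ 0.5952221  -0.08790625]
 [ 0.6073556   0.03423617]]
```

Call:
play_rows([
  {"x":-0.52,"y":-0.947,"z":0,"rx":0,"ry":0,"rz":0},
  {"x":-0.52,"y":-0.947,"z":0,"rx":0,"ry":0,"rz":0},
  {"x":-0.52,"y":-0.947,"z":0,"rx":0,"ry":0,"rz":0},
  {"x":-0.52,"y":-0.947,"z":0,"rx":0,"ry":0,"rz":0},
  {"x":-0.52,"y":-0.947,"z":0,"rx":0,"ry":0,"rz":0},
  {"x":-0.52,"y":-0.947,"z":0,"rx":0,"ry":0,"rz":0},
  {"x":-0.52,"y":-0.947,"z":0,"rx":0,"ry":0,"rz":0},
  {"x":-0.52,"y":-0.947,"z":0,"rx":0,"ry":0,"rz":0},
  {"x":-0.52,"y":-0.947,"z":0,"rx":0,"ry":0,"rz":0},
  {"x":-0.52,"y":-0.947,"z":0,"rx":0,"ry":0,"rz":0},
])

```text
clock: 29.45
tool_pos: [0.5672, -0.0131, 0.2044]
orientation: [-180.0, -0.0, -39.6]
force: [-0.5, -0.1, -2.0]
opening: 0.0516
gripper_force: 29.6
```

Call:
play_rows([
  {"x":0,"y":0,"z":0,"rx":0,"ry":0,"rz":0.97},
  {"x":0,"y":0,"z":0,"rx":0,"ry":0,"rz":0.97},
  {"x":0,"y":0,"z":0,"rx":0,"ry":0,"rz":0.97},
  {"x":0,"y":0,"z":0,"rx":0,"ry":0,"rz":0.97},
  {"x":0,"y":0,"z":0,"rx":0,"ry":0,"rz":0.97},
  {"x":0,"y":0,"z":0,"rx":0,"ry":0,"rz":0.97},
  {"x":0,"y":0,"z":0,"rx":0,"ry":0,"rz":0.97},
  {"x":0,"y":0,"z":0,"rx":0,"ry":0,"rz":0.97},
  {"x":0,"y":0,"z":0,"rx":0,"ry":0,"rz":0.97},
  {"x":0,"y":0,"z":0,"rx":0,"ry":0,"rz":0.97},
  {"x":0,"y":0,"z":0,"rx":0,"ry":0,"rz":0.97},
  {"x":0,"y":0,"z":0,"rx":0,"ry":0,"rz":0.97},
  {"x":0,"y":0,"z":0,"rx":0,"ry":0,"rz":0.97},
  {"x":0,"y":0,"z":0,"rx":0,"ry":0,"rz":0.97},
  {"x":0,"y":0,"z":0,"rx":0,"ry":0,"rz":0},
])

```text
clock: 31.32
tool_pos: [0.5671, -0.014, 0.2042]
orientation: [-180.0, 0.0, -93.9]
force: [-0.3, -0.2, -1.4]
opening: 0.0523
gripper_force: 29.6
```

```bash
python3 - <<'E'
from meas import *
o_=ctrl.get_obs();print(o_['clock'],o_['tool_pos'],o_['orientation'],o_['opening'],o_['gripper_force'])
w=cam('wrist');im=cams.snapshot('wrist');cv2.imwrite('pics/w7.png',im)
p=o_['tool_pos'];print('tcp px',proj(w,p),'slab corners pred',proj(w,[[.5316,.0448,.01],[.6097,.0421,.01],[.6016,-.0771,.01],[.5237,-.0735,.01]]))
E
```

```text
31.325 [ 0.56712726 -0.01404098  0.20421255] [-1.79977011e+02  1.41503453e-02 -9.39115164e+01] 0.05225466342971964 29.64920570491813
tcp px [[326.06845421 311.46111734]] slab corners pred [[371.45686495 276.08285364]
 [281.6965788  278.90827667]
 [277.43955208 137.77137154]
 [375.54702643 135.55536109]]
```

View pics/w7.png

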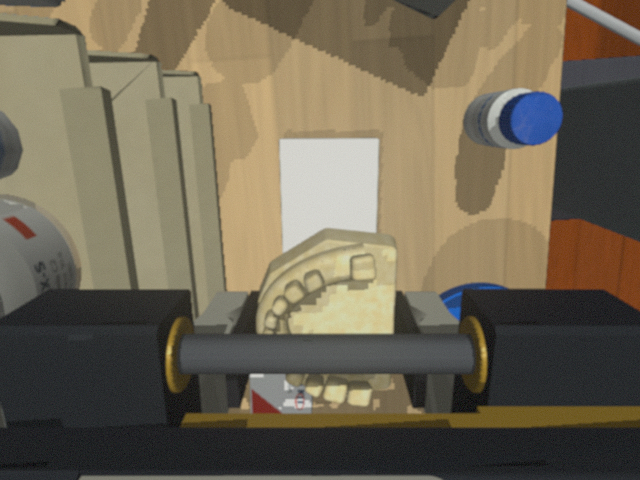

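Slab's far edge is at (280–379,138), about 3 px from prediction, and the model is held level. I'll check the tray at left (x≈160–225 px) against the gripper body's clearance.

```bash
python3 - <<'E'
from meas import *
w=cam('wrist')
for n,C,px in(('wrist lowest',w,[220,270]),('wrist low rim',w,[205,110]),('wrist mid rim',w,[160,75]),('wrist top rim',w,[85,40]),('top a',t,[245,195]),('top b',t,[245,183]),('top c',t,[245,160])):
    print(n,[np.round(ray(C,px,z)[0],3).tolist() for z in(0,.05,.1,.15)])
im=cv2.imread('pics/top0.png');print([im[r,250].tolist() for r in range(158,204,2)])
E
```

```text
wrist lowest [[0.665, 0.034, 0.0], [0.651, 0.017, 0.05], [0.637, 0.0, 0.1], [0.623, -0.016, 0.15]]
wrist low rim [[0.659, -0.102, 0.0], [0.646, -0.1, 0.05], [0.632, -0.098, 0.1], [0.619, -0.096, 0.15]]
wrist mid rim [[0.69, -0.131, -0.0], [0.673, -0.125, 0.05], [0.655, -0.119, 0.1], [0.637, -0.113, 0.15]]
wrist top rim [[0.744, -0.16, 0.0], [0.719, -0.15, 0.05], [0.694, -0.14, 0.1], [0.669, -0.13, 0.15]]
top a [[0.664, 0.003, 0.0], [0.652, -0.006, 0.05], [0.639, -0.014, 0.1], [0.627, -0.023, 0.15]]
top b [[0.701, 0.004, 0.0], [0.687, -0.005, 0.05], [0.673, -0.013, 0.1], [0.66, -0.022, 0.15]]
top c [[0.772, 0.006, 0.0], [0.756, -0.003, 0.05], [0.739, -0.012, 0.1], [0.723, -0.02, 0.15]]
[[217, 210, 211], [219, 212, 213], [219, 212, 212], [205, 199, 200], [103, 103, 101], [114, 112, 111], [100, 99, 97], [85, 82, 83], [123, 142, 148], [121, 138, 144], [119, 136, 141], [118, 136, 141], [107, 121, 127], [123, 140, 144], [117, 134, 140], [119, 136, 141], [120, 136, 141], [122, 139, 144], [121, 138, 143], [85, 97, 100], [137, 170, 196], [138, 171, 198], [137, 170, 197]]
```

```bash
python3 - <<'E'
from meas import *
s=cam('scene');w=cam('wrist')
im=cv2.imread('pics/scene0.png');g=cv2.cvtColor(im,cv2.COLOR_BGR2GRAY)
tp=cv2.cvtColor(cv2.imread('pics/top0.png'),cv2.COLOR_BGR2GRAY)
print(ray(t,[290,195],0))
for y in(-.03,0,.03):
  print('y',y)
  for z in np.arange(0,.2,.01):
    q=proj(s,[.662,y,z])[0];print(round(z,2),q.round().astype(int),g[int(round(q[1])),int(round(q[0]))],end='; ')
  print()
# columns in images
print('scene col 330 rows 100-230',[int(x) for x in g[100:232:2,330]])
print('wrist row 200 cols 100-235',[int(x) for x in cv2.cvtColor(cv2.imread('pics/w7.png'),cv2.COLOR_BGR2GRAY)[200,80:236:3]])
E
```

```text
[[ 0.66410776 -0.13022504  0.        ]]
y -0.03
0.0 [324 199] 144; 0.01 [324 196] 180; 0.02 [325 193] 185; 0.03 [325 191] 188; 0.04 [325 188] 197; 0.05 [325 186] 197; 0.06 [325 183] 198; 0.07 [325 180] 195; 0.08 [325 178] 141; 0.09 [325 175] 171; 0.1 [325 172] 183; 0.11 [325 169] 182; 0.12 [326 166] 196; 0.13 [326 164] 197; 0.14 [326 161] 195; 0.15 [326 158] 196; 0.16 [326 155] 150; 0.17 [326 152] 162; 0.18 [326 149] 181; 0.19 [326 146] 183; 
y 0
0.0 [320 193] 156; 0.01 [320 190] 180; 0.02 [320 188] 184; 0.03 [320 185] 183; 0.04 [320 182] 190; 0.05 [321 180] 197; 0.06 [321 177] 195; 0.07 [321 174] 197; 0.08 [321 172] 147; 0.09 [321 169] 170; 0.1 [321 166] 183; 0.11 [321 163] 181; 0.12 [321 161] 186; 0.13 [321 158] 195; 0.14 [321 155] 193; 0.15 [321 152] 194; 0.16 [321 149] 196; 0.17 [322 146] 162; 0.18 [322 143] 181; 0.19 [322 140] 180; 
y 0.03
0.0 [316 187] 178; 0.01 [316 184] 171; 0.02 [316 182] 183; 0.03 [316 179] 181; 0.04 [316 176] 188; 0.05 [316 174] 191; 0.06 [316 171] 195; 0.07 [316 169] 192; 0.08 [317 166] 144; 0.09 [317 163] 166; 0.1 [317 160] 182; 0.11 [317 158] 181; 0.12 [317 155] 183; 0.13 [317 152] 194; 0.14 [317 149] 191; 0.15 [317 146] 187; 0.16 [317 143] 167; 0.17 [317 141] 121; 0.18 [317 138] 172; 0.19 [317 135] 178; 
scene col 330 rows 100-230 [177, 163, 163, 162, 164, 178, 235, 194, 184, 222, 171, 195, 188, 188, 192, 192, 181, 194, 199, 196, 198, 197, 198, 199, 198, 187, 180, 180, 179, 161, 134, 177, 197, 198, 202, 201, 203, 195, 181, 181, 182, 178, 160, 148, 200, 200, 198, 203, 201, 194, 182, 182, 183, 179, 158, 161, 191, 197, 198, 197, 186, 239, 237, 238, 242, 187]
wrist row 200 cols 100-235 [138, 137, 136, 135, 135, 135, 136, 133, 136, 134, 135, 132, 129, 79, 77, 94, 149, 149, 149, 149, 154, 152, 152, 151, 147, 147, 141, 136, 133, 134, 136, 136, 135, 139, 112, 83, 148, 150, 151, 150, 135, 136, 136, 134, 135, 130, 101, 168, 170, 170, 172, 175]
```

```bash
python3 - <<'E'
from meas import *
w=cam('wrist')
print('cam',w[3])
for c,r,z in((218,195.5,.075),(184,182,.16),(122,173,.24),(122,166,.24)):
    print(z,'wrist',ray(w,[c,200],z)[0].round(3),'top',ray(t,[250,r],z)[0].round(3))
print('cam top',t[3])
s=cam('scene');g=cv2.cvtColor(cv2.imread('pics/scene0.png'),cv2.COLOR_BGR2GRAY)
for y in(-.06,0):
  for z in np.arange(0,.26,.01):
    q=proj(s,[.645,y,z])[0];print(round(z,2),g[int(round(q[1])),int(round(q[0]))],end='; ')
  print()
tp=cv2.imread('pics/top0.png')[...,1]
for c in(215,250,280):print(c,[int(x) for x in tp[160:204,c]])
E
```

```text
cam [ 0.56222515 -0.08755624  0.36354982]
0.075 wrist [ 0.638 -0.041  0.075] top [ 0.644 -0.024  0.075]
0.16 wrist [ 0.632 -0.056  0.16 ] top [ 0.66  -0.037  0.16 ]
0.24 wrist [ 0.623 -0.07   0.24 ] top [ 0.661 -0.049  0.24 ]
0.24 wrist [ 0.623 -0.07   0.24 ] top [ 0.679 -0.049  0.24 ]
cam top [ 0.30486416 -0.2458278   1.44540398]
0.0 216; 0.01 192; 0.02 188; 0.03 159; 0.04 180; 0.05 184; 0.06 184; 0.07 193; 0.08 196; 0.09 196; 0.1 197; 0.11 134; 0.12 178; 0.13 185; 0.14 185; 0.15 198; 0.16 198; 0.17 197; 0.18 194; 0.19 176; 0.2 158; 0.21 182; 0.22 181; 0.23 196; 0.24 195; 0.25 198; 
0.0 215; 0.01 214; 0.02 216; 0.03 178; 0.04 146; 0.05 181; 0.06 183; 0.07 183; 0.08 191; 0.09 192; 0.1 190; 0.11 151; 0.12 156; 0.13 182; 0.14 181; 0.15 188; 0.16 190; 0.17 190; 0.18 185; 0.19 151; 0.2 126; 0.21 176; 0.22 180; 0.23 180; 0.24 194; 0.25 189; 
215 [149, 149, 150, 140, 145, 149, 148, 148, 148, 147, 147, 146, 148, 149, 139, 137, 138, 134, 136, 112, 106, 139, 142, 138, 136, 136, 137, 100, 118, 137, 137, 135, 137, 136, 99, 156, 167, 171, 174, 172, 174, 155, 140, 132]
250 [212, 211, 212, 212, 199, 150, 103, 101, 112, 109, 99, 88, 82, 102, 142, 147, 138, 137, 136, 137, 136, 98, 121, 146, 140, 135, 134, 135, 136, 97, 136, 141, 139, 137, 138, 137, 97, 155, 170, 170, 171, 172, 170, 172]
280 [151, 148, 148, 148, 149, 149, 147, 146, 147, 148, 151, 150, 150, 148, 149, 149, 147, 148, 149, 149, 122, 132, 146, 149, 147, 147, 146, 142, 124, 136, 141, 140, 143, 140, 136, 135, 134, 122, 140, 148, 152, 152, 153, 151]
```

The tray face stands at x≈0.645 (rims at z≈0.06, 0.13 and 0.20), so the 193 mm wide body would hit it in a plain vertical placing. I'll lean the tool back 10° toward the robot, come in along the tool axis, and set the model slightly to the robot side of the slab centre.

Call:
play_rows([
  {"x":0,"y":0,"z":0,"rx":0,"ry":0,"rz":-0.97},
  {"x":-0.14,"y":0.86,"z":0,"rx":0,"ry":0,"rz":0},
  {"x":-0.14,"y":0.86,"z":0,"rx":0,"ry":0,"rz":0},
  {"x":0,"y":0,"z":0,"rx":0.84,"ry":0,"rz":0},
  {"x":0,"y":0,"z":0,"rx":0.83,"ry":0,"rz":0},
  {"x":0,"y":0,"z":0,"rx":0.83,"ry":0,"rz":0},
  {"x":0,"y":0,"z":0,"rx":0,"ry":0,"rz":0},
])

```text
clock: 32.25
tool_pos: [0.5231, -0.0072, 0.204]
orientation: [-170.0, -0.0, -90.0]
force: [-0.1, 0.5, -0.8]
opening: 0.0521
gripper_force: 29.7
```

```bash
python3 - <<'E'
from meas import *
o_=ctrl.get_obs();p=o_['tool_pos'];M=R.from_euler('xyz',o_['orientation'],degrees=True).as_matrix();print(p,o_['orientation']);print(M.round(3))
d=M.T@(np.array([.556,-.007,.022])-p);print('tool delta',d.round(4))
print(o_['joint_pos'])
for yy in(-.0965,.0965):print('body end',p+M@[0,yy,-.066])
E
```

```text
[ 0.52312292 -0.00721004  0.20396196] [-1.69989477e+02 -4.84326034e-03 -8.99556098e+01]
[[ 0.001 -0.985  0.174]
 [-1.    -0.001  0.   ]
 [ 0.    -0.174 -0.985]]
tool delta [-0.0002 -0.0007  0.1849]
[ 23.77170786   0.90078458 -30.14974253   5.25302157 -49.89084022
 -26.79428664]
body end [ 0.60668104 -0.00713839  0.28573167]
body end [ 0.41661936 -0.00728848  0.25218266]
```

Call:
play_rows([
  {"x":0,"y":0,"z":1,"rx":0,"ry":0,"rz":0},
  {"x":0,"y":0,"z":1,"rx":0,"ry":0,"rz":0},
  {"x":0,"y":0,"z":1,"rx":0,"ry":0,"rz":0},
  {"x":0,"y":0,"z":1,"rx":0,"ry":0,"rz":0},
  {"x":0,"y":0,"z":0.8,"rx":0,"ry":0,"rz":0},
])

```text
clock: 32.88
tool_pos: [0.5456, -0.0071, 0.0844]
orientation: [-170.1, -0.0, -90.0]
force: [0.1, 0.4, -1.8]
opening: 0.0522
gripper_force: 29.7
```

Call:
play_rows([
  {"x":0,"y":0,"z":0.5,"rx":0,"ry":0,"rz":0},
  {"x":0,"y":0,"z":0.5,"rx":0,"ry":0,"rz":0},
  {"x":0,"y":0,"z":0.5,"rx":0,"ry":0,"rz":0},
  {"x":0,"y":0,"z":0.5,"rx":0,"ry":0,"rz":0},
])

```text
clock: 33.38
tool_pos: [0.5542, -0.0069, 0.0357]
orientation: [-170.0, 0.0, -90.0]
force: [0.4, 1.0, -1.6]
opening: 0.0519
gripper_force: 29.7
```

Call:
play_rows([
  {"x":0,"y":0,"z":0.3,"rx":0,"ry":0,"rz":0},
  {"x":0,"y":0,"z":0.2,"rx":0,"ry":0,"rz":0},
  {"x":0,"y":0,"z":0,"rx":0,"ry":0,"rz":0},
])

```text
clock: 33.75
tool_pos: [0.5559, -0.0071, 0.0236]
orientation: [-170.0, -0.0, -90.1]
force: [0.3, -0.4, -1.5]
opening: 0.0516
gripper_force: 29.7
```

Call:
play_rows([
  {"x":0,"y":0,"z":0.04,"rx":0,"ry":0,"rz":0},
  {"x":0,"y":0,"z":0.04,"rx":0,"ry":0,"rz":0},
  {"x":0,"y":0,"z":0,"rx":0,"ry":0,"rz":0},
])

```text
clock: 34.12
tool_pos: [0.5564, -0.007, 0.022]
orientation: [-170.0, 0.0, -90.1]
force: [-0.5, 0.0, -2.2]
opening: 0.0517
gripper_force: 29.7
```

Call:
play_rows([
  {"x":0,"y":0,"z":0.04,"rx":0,"ry":0,"rz":0},
  {"x":0,"y":0,"z":0.04,"rx":0,"ry":0,"rz":0},
  {"x":0,"y":0,"z":0,"rx":0,"ry":0,"rz":0},
])

```text
clock: 34.5
tool_pos: [0.5567, -0.007, 0.0208]
orientation: [-170.0, -0.0, -90.0]
force: [-6.1, 1.6, 12.3]
opening: 0.0519
gripper_force: 30.6
```

Call:
play_rows([
  {"x":0,"y":0,"z":-0.03,"rx":0,"ry":0,"rz":0},
  {"x":0,"y":0,"z":0,"rx":0,"ry":0,"rz":0},
])

```text
clock: 34.75
tool_pos: [0.5567, -0.007, 0.021]
orientation: [-170.0, 0.0, -90.1]
force: [-3.5, 0.7, 6.4]
opening: 0.0517
gripper_force: 30.1
```

Call:
play_rows([
  {"x":0,"y":0,"z":0,"rx":0,"ry":0,"rz":0},
  {"x":0,"y":0,"z":0,"rx":0,"ry":0,"rz":0},
  {"x":0,"y":0,"z":0,"rx":0,"ry":0,"rz":0},
  {"x":0,"y":0,"z":0,"rx":0,"ry":0,"rz":0},
], fingers=0.5)

```text
clock: 35.25
tool_pos: [0.5565, -0.0071, 0.0205]
orientation: [-170.0, -0.0, -90.1]
force: [-0.3, 0.0, 0.7]
opening: 0.0658
gripper_force: 0.0
```

```bash
python3 - <<'E'
from meas import *
w=cam('wrist');im=cams.snapshot('wrist');cv2.imwrite('pics/w8.png',im);o_=ctrl.get_obs();print(o_['force'],o_['opening'],o_['gripper_force'])
u,v=proj(w,[.5576,-.007,.024])[0].astype(int);print(u,v)
for z in(.017,.024):
  c,r,b,W=box(im,w,max(u-170,0),min(u+170,640),150,290,z);print(cv2.boundingRect(c),r)
E
```

```text
[ 0.45249081 -0.33500104 -0.87668546] 0.06560864570867513 0.0
322 315
(408, 150, 84, 140) ((511.37152099609375, -44.88502502441406), (30.75581169128418, 52.78872299194336), 3.915555000305176)
(408, 150, 84, 140) ((512.1427612304688, -46.44480895996094), (29.41512680053711, 50.487579345703125), 3.915562391281128)
```

Call:
play_rows([
  {"x":0,"y":0,"z":-0.15,"rx":0,"ry":0,"rz":0},
])

```text
clock: 35.42
tool_pos: [0.5557, -0.0071, 0.0242]
orientation: [-170.0, -0.0, -90.1]
force: [0.2, 0.1, 0.8]
opening: 0.0658
gripper_force: 0.0
```

Call:
play_rows([
  {"x":0,"y":0,"z":0,"rx":0,"ry":0,"rz":0},
  {"x":0,"y":0,"z":-0.2,"rx":0,"ry":0,"rz":0},
  {"x":0,"y":0,"z":-0.4,"rx":0,"ry":0,"rz":0},
  {"x":0,"y":0,"z":-0.8,"rx":0,"ry":0,"rz":0},
  {"x":0,"y":0,"z":-1,"rx":0,"ry":0,"rz":0},
  {"x":0,"y":0,"z":-1,"rx":0,"ry":0,"rz":0},
  {"x":0,"y":0,"z":-1,"rx":0,"ry":0,"rz":0},
  {"x":0,"y":0,"z":-1,"rx":0,"ry":0,"rz":0},
  {"x":0,"y":0,"z":-1,"rx":0,"ry":0,"rz":0},
  {"x":0,"y":0,"z":-1,"rx":0,"ry":0,"rz":0},
], fingers=0.7)

```text
clock: 36.67
tool_pos: [0.5233, -0.007, 0.2081]
orientation: [-170.0, 0.0, -90.0]
force: [0.9, 0.2, -0.2]
opening: 0.0746
gripper_force: 0.0
```

```bash
python3 - <<'E'
from meas import *
w=cam('wrist');im=cams.snapshot('wrist');cv2.imwrite('pics/w9.png',im);tp=cams.snapshot('top');cv2.imwrite('pics/top9.png',tp);o_=ctrl.get_obs();print(o_['clock'],o_['tool_pos'],o_['force'])
u,v=proj(w,[.5576,-.007,.024])[0].astype(int);print(u,v)
for z in(.017,.024):
  c,r,b,W=box(im,w,max(u-80,0),min(u+80,640),v-90,290,z);print(cv2.boundingRect(c),r)
# slab white mask in wrist
h=cv2.cvtColor(im,cv2.COLOR_BGR2HSV);m=((h[...,1]<25)&(h[...,2]>170)).astype(np.uint8);m[288:]=0
cs=max(cv2.findContours(m,0,1)[0],key=cv2.contourArea);print('slab',cv2.boundingRect(cs),(b*0).shape)
W=ray(w,cv2.boxPoints(cv2.minAreaRect(cs)),.01);print(W.round(4))
q=proj(t,[.5576,-.007,.024])[0];print('top px',q)
# bystander / lid sanity: diff of top images
d=cv2.absdiff(tp,cv2.imread('pics/top0.png')).max(2)>60
n,_,st,ce=cv2.connectedComponentsWithStats(d.astype(np.uint8));print([s.tolist() for s in st[1:] if s[4]>40])
E
```

```text
36.775 [ 0.5247527  -0.00657133  0.21028033] [ 0.32262603  0.81663834 -0.81383147]
324 214
(244, 124, 160, 166) ((565.44287109375, -8.755233764648438), (142.37322998046875, 144.09120178222656), 2.6953253746032715)
(244, 124, 160, 166) ((564.0401000976562, -10.202140808105469), (139.51048278808594, 141.19390869140625), 2.6953232288360596)
slab (272, 127, 100, 147) (4, 2)
[[ 0.6151  0.0452  0.01  ]
 [ 0.6    -0.0773  0.01  ]
 [ 0.5219 -0.0713  0.01  ]
 [ 0.5288  0.0475  0.01  ]]
top px [246.05494009 229.10060119]
[[297, 156, 106, 70, 2744], [104, 188, 155, 109, 5456], [154, 201, 23, 42, 133], [276, 203, 31, 84, 395], [302, 206, 81, 73, 2850], [301, 210, 19, 35, 55], [117, 228, 38, 15, 248], [60, 299, 10, 26, 113], [109, 298, 88, 182, 4829], [62, 343, 3, 40, 64], [185, 381, 28, 14, 179], [204, 400, 13, 8, 56], [0, 474, 25, 6, 108], [65, 474, 13, 6, 58]]
```

```bash
python3 - <<'E'
from meas import *
w=cam('wrist');im=cv2.imread('pics/w9.png')
h=cv2.cvtColor(im,cv2.COLOR_BGR2HSV);m=((h[...,1]<25)&(h[...,2]>170)).astype(np.uint8);m[288:]=0
cs=max(cv2.findContours(m,0,1)[0],key=cv2.contourArea)
f=np.zeros_like(m);cv2.fillPoly(f,[cv2.convexHull(cs)],1);f=cv2.erode(f,np.ones((5,5)))
mm=f*((h[...,1]>35)).astype(np.uint8);mm=cv2.morphologyEx(mm,cv2.MORPH_OPEN,np.ones((5,5)))
c=cv2.convexHull(max(cv2.findContours(mm,0,1)[0],key=cv2.contourArea));print('touch hull',cv2.boundingRect(c),cv2.boundingRect(cs))
for z in(.01,.024,.038):
    r=cv2.minAreaRect((ray(w,c[:,0],z)[:,:2]*1000).astype(np.float32));print(z,r)
s=ray(w,cv2.convexHull(cs)[:,0],.01)[:,:2];print('slab',cv2.minAreaRect((s*1000).astype(np.float32)))
E
```

```text
touch hull (292, 173, 67, 82) (272, 127, 100, 147)
0.01 ((562.9717407226562, -2.7840347290039062), (70.55770111083984, 57.2879638671875), 89.85916900634766)
0.024 ((560.3653564453125, -5.830837249755859), (67.79121398925781, 55.041786193847656), 89.85912322998047)
0.038 ((557.7587890625, -8.877643585205078), (65.02473449707031, 52.79560852050781), 89.85905456542969)
slab ((567.9345703125, -13.314311981201172), (120.3581771850586, 79.39877319335938), 86.25714874267578)
```

The model stands flat: 68×55 mm seen, offset from the slab centre about 8 mm across and 7 mm along, 4° off its long side. The arm is clear, so I'll hand in.

```bash
python3 -c "
from plant import workorder
print(workorder.close_job())"
```

```text
the job is handed in; nothing more can be done
None
```

The job is handed in, with no verdict returned: the timer is at zero, the lid rests open, and the model stands on the slab about 8 mm across and 7 mm along from its centre and about 4° off its long side; it was set down with the tool leaned 10° to clear the tray, so on release it settled flat from about 10 mm high on one edge.

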